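# Seat the keyed collar and fit the lap plate

### The arm

A 7-joint arm with a two-finger parallel gripper is mounted at the origin on the work surface. World frame = base frame: x ahead of the robot, y to its left, z up, the work surface at z = 0. Lengths are in mm, angles in rad, forces in N, time in s.
With the tool pointing down it reaches from about 400 to 850 mm from the base axis. Payload 4.5 kg.
Tool frame: the origin (TCP) lies midway between the tips of the shut fingers; the grasp point (between the pads) lies 19 mm behind it; z points along the fingers, y is the line along which they close (so a half turn about z gives the same grasp; the last joint's range is limited). The gripper opens to 88 mm and grips with 3 to 60 N. Pads are 18 mm wide; open, the fingers measure 123 mm over their backs; the gripper's body (75 mm by 187 mm) begins 45 mm behind the grasp point.
Start: joints at [1.29, 0.689, -0.195, 1.565, 0.157, 0.902, -0.215], TCP at [193.546, -594.301, 238.743] pointing down, gripper open.
Joint ranges: [-3.01, 3.01], [-0.46, 2.08], [-1.47, 1.51], [0.13, 2.56], [-1, 4.14], [0.04, 2.09], [-2.66, 2.66]. Speed limits (rad/s): [2.57, 2.57, 3.14, 3.14, 3.14, 3.14, 3.14].

### API

Orientations are given as a rotation vector (axis times angle).
In Python, from workcell import readout, cams, hand_in gives the robot as it stands. The module is installed in compiled form; this text tells all that it offers.
- The arm moves only by the tool drive_tool, never from a script. Its argument "rows" is text: rows parted by semicolons, each of 6 numbers parted by spaces: the shift along the tool's x, y, z in units of 0.1 m (1.0 is 0.1 m), then the turn, a rotation vector about the tool's x, y, z in units of 120 degrees (1.0 is 120 degrees). A call has 1 to 12 rows; each row shifts and turns the commanded pose from where the row before left it, along the tool's axes as they then stand; what a row does not reach is not made up. A row lasts 1/12 s, in which the tool goes at most 41.7 mm and 7.16 degrees, less where a joint would pass 70% of its speed; a pose out of reach is approached as far as the arm can. A call with a number of a shift or a turn outside -1 to 1 is refused whole. A call with a gripper value outside its range is refused whole. "hand" is the opening, from -1 (shut) to 1 (fully open), set as the call begins (left out, the last holds). The fingers move at their own pace and stop on an object; "force" is the grip in N (left out, the last holds). Time passes only in rows, so rows that do not move let the fingers close. It gives the time, the measured TCP pose, the force, the opening and the grip force at its end, in the units of the state.
- readout.get_obs(): the state, without advancing time (a new reading comes with each control period).
- cams.snapshot(name): name is "side" or "top"; returns a dict with "frame" (384x512x3 uint8, red, green, blue), "fx", "fy", "cx", "cy" (pixels), "position" and "attitude" of the camera in the world. Camera axes: x right, y down, z forward; pixel columns grow to the right and rows downward; lengths in mm; the calibration is good to about 2 mm. A picture is of the moment at which its call begins. There is no depth.
- hand_in(): hands the job in; it is judged then, once.
The state is a dict: "t": time; "joint_pos": joint angles; "qvel": joint speeds; "effort": joint torques, N m; "position": TCP position; "orientation": TCP orientation; "wrist_force": force on the tool from outside, world axes, zero at the start; "moment": the same for the moment, N m; "gripper_width": finger opening in mm; "grasp_force": force on a finger pad.
Only numpy, scipy, OpenCV 4.12 (cv2) and the standard library are available. Lean on these libraries where they do the work, as an engineer would, in place of code of your own. Each camera call takes 0.05 s, during which the arm holds its last target. There are 200 camera calls.

### The job

Get the jeweller's flat-lap machine ready: its steel collar is sitting too high on the spindle, because the two tabs inside the collar are not over the two keyways. Turn the collar on the spindle until the tabs drop into the keyways and it is fully home, and only then pick up the round lap plate by its boss, lower it gently over the spindle, boss up, and leave it lying flat on the collar. Leave the other things on the bench where they are.

Things in the scene. Friction and masses are not known exactly. Their poses are not given: they have to be found in the camera images.
- spindle (a point): point on the upright spindle's axis at the seat (neck 50 mm across) on which the collar finally stands, 85 mm above the bench. Above it: a steel step 31 mm across, 32 mm tall, then a pilot 16 mm across with a coned tip that ends 58 mm above this point. z up; x points along the keyways.
- keyways (a point): centre of the step's top, 32 mm above spindle, same axes. Two keyways, 11 mm wide, are cut into the step on opposite sides, along this point's +x and -x, from its top 11 mm down and inward as far as the pilot.
- lap: the fixed flat-lap machine that carries the spindle at its middle: a grey box 170 x 150 mm, its flat top 60 mm above the bench (25 mm below the seat). Origin under its centre, on the bench.
- collar_center (a point): centre, half-way up, of the loose steel collar, which starts on the spindle: a smooth round tube, outside 52 mm, bore 35 mm, 33 mm tall, 0.18 kg. At the start its tabs rest on the step and this point lies 24.5 mm above spindle; home, 16.5 mm above it. z up; x points along the tabs.
- collar_tabs (a point): on the collar's axis, level with its tabs' undersides, 24 mm above its lower face, same axes. Two like tabs inside the bore, along +x and -x, 8 mm wide, 6 mm thick, reach in to 10 mm from the axis. Either fits either keyway; over them (within about 0.1 rad) the released collar falls home by its own weight.
- plate_boss (a point): centre of the grip boss of the loose aluminium lap plate, on its axis, 25 mm above its underside: a disc 100 mm across, 8 mm thick, with a round boss 36 mm across rising 34 mm from it, and a 20 mm hole right through; 0.3 kg. It starts on the bench, boss up. On the seated collar this point lies 58 mm above spindle.
- jar: bystander: glass jar with a metal lid, 70 mm across, 95 mm tall; origin under its centre; leave alone
- hammer: bystander: hammer with a wooden handle, 260 mm long, lying along the far side; origin under its centre; leave alone
- graver: bystander: graver (slim steel blade, plastic handle), 200 mm long, lying near the robot; origin under its centre; leave alone
- finger_ring: bystander: plain silver finger ring, 22 mm across, 8 mm tall, lying flat; origin under its centre; leave alone
- spacer: bystander: plain steel spacer ring with no tabs, 52 mm across, 14 mm tall, lying flat near the robot; origin under its centre; leave alone
- block: bystander: square steel bench block, 64 x 64 x 20 mm; origin under its centre; leave alone
- mandrel: bystander: tapered steel ring mandrel with a square handle, about 300 mm long, lying along the far side; origin under its centre; leave alone
Things that resemble listed ones, but are neither listed nor needed, are in the scene too. Leave any pink look-alike of the part that bears collar_center alone. What is shaped like the part that bears plate_boss but brown is not meant.

How it is judged (in metres and radians):
On the way:
1. the collar's tabs are down in the keyways and it is fully home, while the plate is still off the spindle (z of collar_center in the frame of spindle between 0.014 and 0.0185 m and horizontal distance between collar_center and spindle below 0.004 m and angle between the x axis of collar_center and the x axis of spindle, either way round below 0.3 rad and angle between collar_center's own z axis and vertical below 0.06 rad and horizontal distance between plate_boss and spindle above 0.06 m), for 0.2 s.
At the end, for the whole second after the job is handed in: The collar stands home on the spindle's seat (its height within 2 mm, its axis within 4 mm, its tabs in the keyways, tilted less than 0.06 rad) and the plate lies boss up on the collar over the spindle (height within 2.5 mm, axis within 4 mm, tilted less than 0.06 rad), both at rest (z of collar_center in the frame of spindle between 0.014 and 0.0185 m and horizontal distance between each of collar_center, plate_boss and spindle below 0.004 m and angle between the x axis of collar_center and the x axis of spindle, either way round below 0.3 rad and angle between each of collar_center, plate_boss's own z axis and vertical below 0.06 rad and z of plate_boss in the frame of spindle between 0.0555 and 0.0605 m and linear speed of each of collar, plate below 0.02 m/s); the robot touches nothing.
It fails at once if a bystander is shifted by more than 30 mm (distance of any of jar, hammer, graver, finger_ring, spacer, block, mandrel from where it was at the start of the episode above 0.03 m).
It fails at once if the plate is dropped onto the spindle from more than about 20 mm (horizontal distance between plate_boss and spindle below 0.012 m and linear speed of plate above 0.6 m/s).
It also fails if it takes over 54 s, if anything falls off the work surface, if the arm or the gripper's body presses on something with over 40 N, if the wrist force passes 120 N, or if a joint passes its speed limit or range.

## Working session

There is one attempt and no reset: what is moved stays moved. The work goes in short steps, Python scripts to look and compute and a tool call to move; the robot and the scene stay as the last step left them, time stands still between calls to the robot, and variables do not carry over. Pictures are saved under pics/ and viewed, at most 10 in all, crops included, and the job is handed in when it is done.

Besides the shell and the picture viewer there is one more tool, called after "Request:" as a command line: name --argument value ..., lists and objects as JSON in quotes. drive_tool: Moves the arm, as the interface text tells. Shifts and turns lie within -1 to 1; 1 stands for 0.1 m of shift or 120 degrees of turn. Its arguments: {"type":"object","properties":{"rows":{"type":"string"},"hand":{"type":"number"},"force":{"type":"number"}},"required":["rows"]}

```bash
mkdir -p pics
cat > h.py <<'E'
import numpy as np, cv2
from scipy.spatial.transform import Rotation as R
from workcell import readout, cams, hand_in
def rot(a):
    a=np.array(a,float)
    return R.from_rotvec(a) if a.shape==(3,) else (R.from_matrix(a) if a.shape==(3,3) else R.from_quat(a))
def ray(s,u,v,z):
    d=rot(s["attitude"]).apply([(u-s["cx"])/s["fx"],(v-s["cy"])/s["fy"],1]); p=np.array(s["position"])
    return p+d*(z-p[2])/d[2]
def proj(s,P):
    c=rot(s["attitude"]).inv().apply(np.array(P,float)-s["position"]); return s["fx"]*c[0]/c[2]+s["cx"],s["fy"]*c[1]/c[2]+s["cy"]
E
python3 - <<'E'
from h import *
for n in("top","side"):
    s=cams.snapshot(n); print({k:s[k] for k in s if k!="frame"})
    cv2.imwrite(f"pics/{n}0.png",cv2.resize(s["frame"][:,:,::-1],(800,600),interpolation=cv2.INTER_CUBIC))
    np.save(n+"0.npy",s["frame"])
print(readout.get_obs())
E
```

```text
{'fx': 468.1352969003025, 'fy': 468.1352969003025, 'cx': 255.27596914187578, 'cy': 190.0432435457029, 'position': array([ 243.2810442 ,   -5.26246018, 1476.61429483]), 'attitude': array([-2.13388415,  2.08514326, -0.2188814 ])}
{'fx': 355.08237977138356, 'fy': 355.08237977138356, 'cx': 252.80273104637092, 'cy': 188.76243494161614, 'position': array([ 398.35358358, -771.60692658,  601.30365944]), 'attitude': array([-2.12345775,  0.21732145, -0.08551737])}
{'t': 0.1, 'joint_pos': array([ 1.28980977,  0.68990697, -0.19451638,  1.56621102,  0.15732766,
        0.90249666, -0.21507788]), 'qvel': array([ 0.00054653, -0.00192298, -0.0003516 , -0.0035944 ,  0.00249113,
       -0.00095273, -0.00056132]), 'effort': array([-1.85068253e-03, -5.28499818e+01, -1.27088808e+00, -1.53835416e+01,
       -5.25181345e-02,  2.01082032e-03,  1.89530192e-05]), 'position': array([ 193.28823592, -593.77983335,  237.99359576]), 'orientation': array([-3.10117213e+00, -4.92348058e-01,  6.16948100e-04]), 'wrist_force': array([ 0.18753823, -0.23992446,  1.223491  ]), 'moment': array([0.04254019, 0.00638203, 0.00290871]), 'grasp_force': 0.0, 'gripper_width': 88.14236494809802}
```

View pics/top0.png

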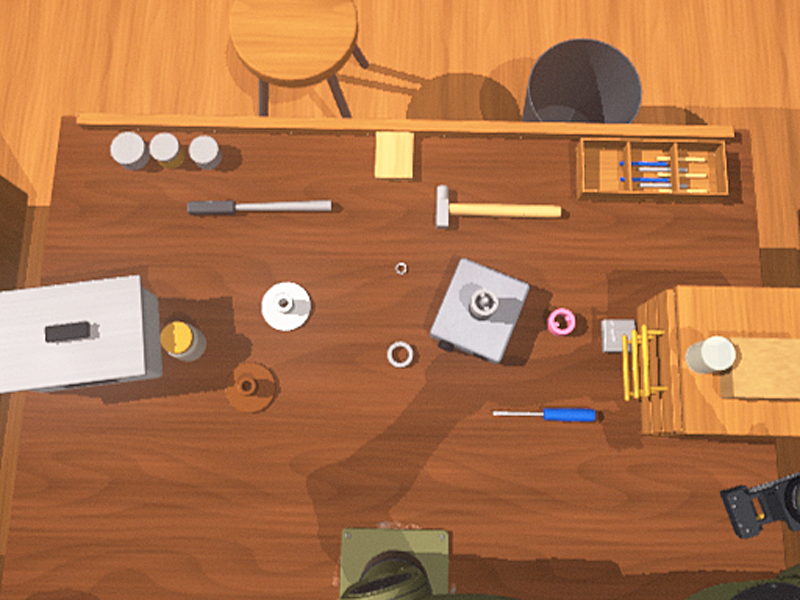

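View pics/side0.png

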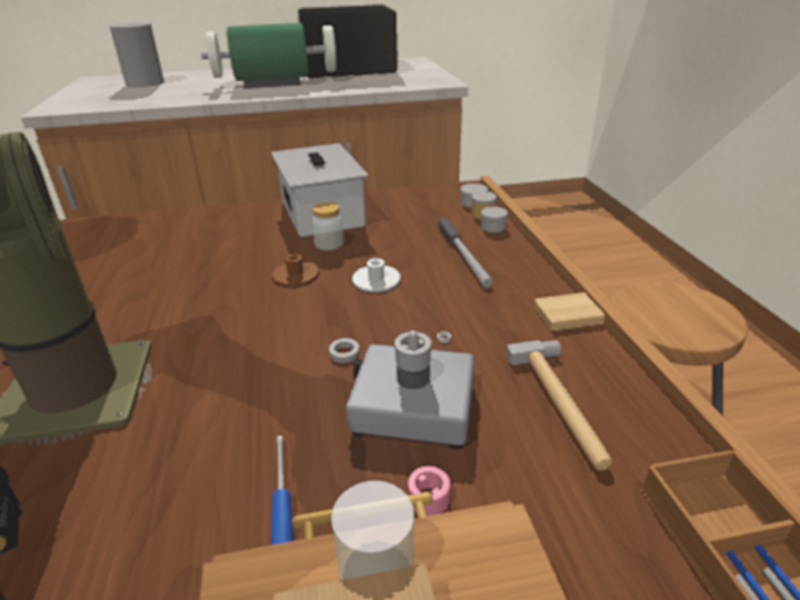

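The top view shows the collar on the lap at about (484,303) in the enlarged picture and the aluminium plate at (286,305). The brown look-alike plate is at (250,387) and the pink look-alike collar at (561,321). The side view shows the collar at (413,350) and the plate at (376,277). Next I'll enlarge both.

Run:
```python
from h import *
T=np.load("top0.npy")[:,:,::-1];S=np.load("side0.npy")[:,:,::-1]
c=lambda I,x,y,w,h:cv2.resize(I[y:y+h,x:x+w],(400,300),interpolation=cv2.INTER_CUBIC)
cv2.imwrite("pics/c0.png",np.vstack([np.hstack([c(T,290,179,40,30),c(S,234,200,60,45)]),np.hstack([c(T,160,179,48,36),c(T,270,160,80,60)])]))
```

```text
(no output)
```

View pics/c0.png

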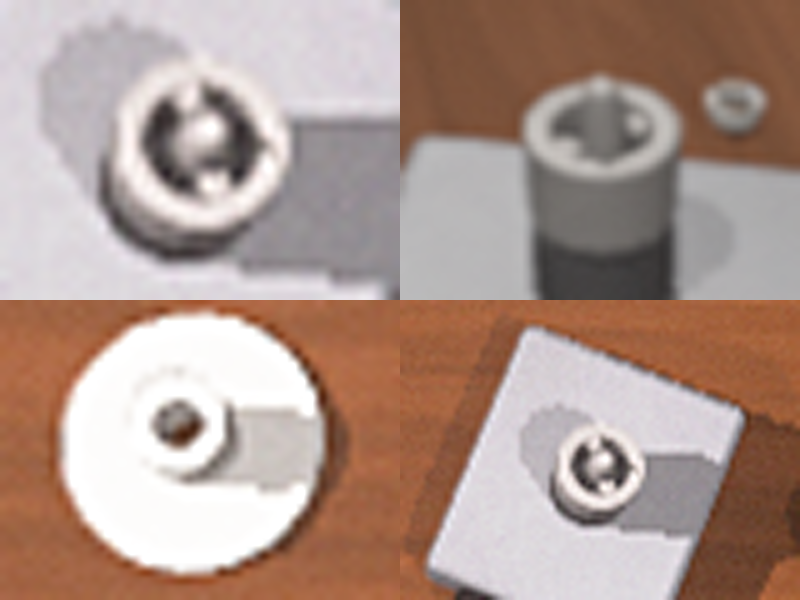

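Run:
```python
from h import *
s=cams.snapshot("top");q=cams.snapshot("side")
print("rim",ray(s,309.85,192.85,126))
a=ray(s,290+18.85-.5,179+9.25-.5,123);b=ray(s,290+21.35-.5,179+18.55-.5,123);print("tabs",a,b,np.degrees(np.arctan2(*(a-b)[1::-1])))
print("side rim",ray(q,234+(202.5)/6.667-.5,200+130/6.667-.5,126))
print("plate",ray(s,182.7,195.7,8),ray(s,180.9,193.6,42))
print("plate side boss top",ray(q,376/1.5625,263/1.5625,42))
# lap corners: crop br scale5, origin 270,160
C=[ray(s,270+x/5-.5,160+y/5-.5,60) for x,y in((130,27),(343,113),(30,277))]
for c in C:print(c)
for i in(1,2):
    d=C[i]-C[0];print(np.linalg.norm(d),np.degrees(np.arctan2(d[1],d[0])))
o=readout.get_obs();print(o["t"],rot(o["orientation"]).as_matrix().round(3))
```

```text
rim [ 525.75982155 -158.9655243   126.        ]
tabs [ 541.69907985 -154.88660992  123.        ] [ 513.81469666 -162.2387373   123.        ] 14.77071627937569
side rim [ 529.51897736 -157.71245141  126.        ]
plate [531.74602998 234.28418865   8.        ] [531.63022069 234.73927355  42.        ]
plate side boss top [537.51087075 233.47054618  42.        ]
[ 627.865024  -121.6817918   60.       ]
[ 575.67561994 -254.1960053    60.        ]
[468.24397355 -61.35079063  60.        ]
142.42103312224745 -111.49650667883809
170.64205064375136 159.29521565468383
0.2 [[ 0.951  0.31  -0.   ]
 [ 0.31  -0.951  0.001]
 [-0.    -0.001 -1.   ]]
```

Request:
drive_tool --rows "0.22 -0.28 -0.08 0 0 0;0.22 -0.28 -0.08 0 0 0;0.22 -0.28 -0.08 0 0 0;0.22 -0.28 -0.08 0 0 0;0.22 -0.28 -0.08 0 0 0;0.22 -0.28 -0.08 0 0 0;0.22 -0.28 -0.08 0 0 0;0.22 -0.28 -0.08 0 0 0" --hand 1 --force 8

```text
t: 0.87
position: [291.7, -325.1, 303.1]
orientation: [3.103, 0.492, 0.0]
wrist_force: [0.4, 0.0, 0.2]
gripper_width: 88.0
grasp_force: 0.0
```

```bash
cat > go.py <<'E'
import sys
from h import *
# world target x y z -> remaining tool shift in units; optional 4th: desired yaw of tool x (deg)
o=readout.get_obs();A=rot(o["orientation"]);t=np.array([float(v) for v in sys.argv[1:4]])
d=A.inv().apply(t-o["position"])/100
M=A.as_matrix();print("t",round(o["t"],2),"pos",o["position"].round(1),"yaw",np.degrees(np.arctan2(M[1,0],M[0,0])).round(2),"z",M[:,2].round(3),"shift",d.round(3),"rows>=",np.linalg.norm(d)/.4)
print("J",o["joint_pos"].round(2),"F",o["wrist_force"].round(1),"M",o["moment"].round(3),"w",round(o["gripper_width"],1),"g",round(o["grasp_force"],1))
E
python3 go.py 526.5 -158.7 170
```

```text
t 0.87 pos [ 291.7 -325.1  303.1] yaw 18.03 z [ 0. -0. -1.] shift [ 2.747 -0.856  1.331] rows>= 7.926084607525546
J [ 0.9   0.36 -0.23  2.01  0.11  0.79 -0.65] F [0.4 0.  0.2] M [ 0.043 -0.093 -0.009] w 88.0 g 0.0
```

Request:
drive_tool --rows "0.305 -0.095 0.148 0 0 0;0.305 -0.095 0.148 0 0 0;0.305 -0.095 0.148 0 0 0;0.305 -0.095 0.148 0 0 0;0.305 -0.095 0.148 0 0 0;0.305 -0.095 0.148 0 0 0;0.305 -0.095 0.148 0 0 0;0.305 -0.095 0.148 0 0 0;0.305 -0.095 0.148 0 0 0;0 0 0 0 0 0"

```text
t: 1.7
position: [530.9, -153.8, 167.1]
orientation: [-3.096, -0.506, -0.005]
wrist_force: [0.3, 1.2, -0.3]
gripper_width: 88.2
grasp_force: 0.0
```

```bash
python3 go.py 526.5 -158.7 98
python3 - <<'E'
from h import *
q=cams.snapshot("side"); I=q["frame"][170:290,190:350,::-1]
cv2.imwrite("pics/s1.png",cv2.resize(I,(800,600),interpolation=cv2.INTER_CUBIC))
E
```

```text
t 1.7 pos [ 530.9 -153.8  167.1] yaw 18.55 z [ 0.002  0.005 -1.   ] shift [-0.06   0.035  0.691] rows>= 1.7358543902984305
J [ 0.3   0.69 -0.16  1.86  0.17  0.6  -1.21] F [ 0.3  1.2 -0.3] M [ 0.035 -0.077 -0.035] w 88.2 g 0.0
```

View pics/s1.png

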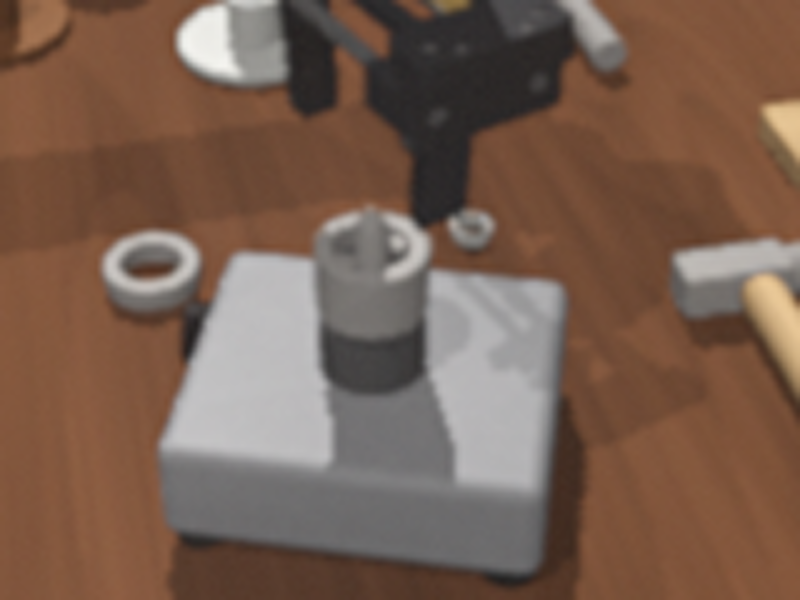

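Seen from the side, the open fingers straddle the collar. The midpoint of the tips is at (372,160), directly above the pilot tip at (372,210), so they line up sideways. I'll go down and take a light grip.

Request:
drive_tool --rows "-0.03 0.02 0.1 0 0 0;-0.02 0.02 0.1 0 0 0;0 0 0.2 0 0 0;0 0 0.2 0 0 0;0 0 0.09 0 0 0;0 0 0 0 0 0;0 0 0 0 0 0"

```text
t: 2.33
position: [522.0, -166.5, 100.6]
orientation: [3.103, 0.491, -0.001]
wrist_force: [-0.4, 0.3, 0.5]
gripper_width: 88.3
grasp_force: 0.0
```

```bash
python3 go.py 527.5 -158.5 98
```

```text
t 2.33 pos [ 522.  -166.5  100.6] yaw 17.98 z [-0.001 -0.    -1.   ] shift [ 0.077 -0.059  0.026] rows>= 0.2509639368773538
J [ 0.3   0.8  -0.12  1.91  0.2   0.44 -1.23] F [-0.4  0.3  0.5] M [-0.058 -0.016 -0.025] w 88.3 g 0.0
```

Request:
drive_tool --rows "0.04 -0.03 0.01 0 0 0;0.04 -0.03 0.01 0 0 0;0 0 0 0 0 0;0 0 0 0 0 0;0 0 0 0 0 0"

```text
t: 2.75
position: [528.6, -157.6, 98.9]
orientation: [3.102, 0.493, 0.001]
wrist_force: [0.4, -1.2, -1.3]
gripper_width: 88.1
grasp_force: 0.0
```

```bash
python3 go.py 527.5 -158.5 98
```

```text
t 2.75 pos [ 528.6 -157.6   98.9] yaw 18.06 z [ 0.001 -0.    -1.   ] shift [-0.013  0.005  0.009] rows>= 0.0420824616927523
J [ 0.28  0.8  -0.12  1.9   0.2   0.45 -1.24] F [ 0.4 -1.2 -1.3] M [-0.007  0.01   0.01 ] w 88.1 g 0.0
```

Request:
drive_tool --rows "0 0 0 0 0 0;0 0 0 0 0 0;0 0 0 0 0 0;0 0 0 0 0 0;0 0 0 0 0 0;0 0 0 0 0 0;0 0 0 0 0 0;0 0 0 0 0 0" --hand -1 --force 5

```text
t: 3.42
position: [528.3, -157.8, 98.5]
orientation: [3.103, 0.492, 0.0]
wrist_force: [-0.1, -0.8, 0.2]
gripper_width: 51.5
grasp_force: 5.0
```

```bash
python3 go.py 527.5 -158.5 98
```

```text
t 3.42 pos [ 528.3 -157.8   98.5] yaw 18.03 z [ 0. -0. -1.] shift [-0.01   0.004  0.005] rows>= 0.029328998131181228
J [ 0.28  0.8  -0.12  1.9   0.2   0.45 -1.24] F [-0.1 -0.8  0.2] M [-0.067 -0.034 -0.044] w 51.5 g 5.0
```

Request:
drive_tool --rows "0 0 0.02 0 0 0.04;0 0 0 0 0 0.04;0 0 0 0 0 0.04;0 0 0 0 0 0" --force 8

```text
t: 3.75
position: [529.0, -157.6, 97.1]
orientation: [3.14, 0.097, 0.002]
wrist_force: [-0.6, -0.3, 6.2]
gripper_width: 51.5
grasp_force: 8.0
```

```bash
python3 go.py 528.3 -157.8 98
```

```text
t 3.75 pos [ 529.  -157.6   97.1] yaw 3.52 z [ 0.001 -0.001 -1.   ] shift [-0.007  0.001 -0.009] rows>= 0.02775137110452811
J [ 0.24  0.81 -0.06  1.91  0.1   0.43 -1.4 ] F [-0.6 -0.3  6.2] M [ 0.093 -0.014 -0.041] w 51.5 g 8.0
```

Request:
drive_tool --rows "0 0 0 0 0 0.04;0 0 0 0 0 0.03;0 0 0 0 0 0.03;0 0 0 0 0 0"

```text
t: 4.08
position: [529.0, -157.3, 96.9]
orientation: [-3.133, 0.227, -0.002]
wrist_force: [1.1, 0.8, 3.5]
gripper_width: 51.9
grasp_force: 8.0
```

Request:
drive_tool --rows "0 0 0 0 0 0.03;0 0 0 0 0 0.03;0 0 0 0 0 0"

```text
t: 4.33
position: [528.9, -157.5, 96.7]
orientation: [-3.113, 0.422, -0.002]
wrist_force: [1.5, 0.7, 2.9]
gripper_width: 51.3
grasp_force: 8.0
```

```bash
python3 go.py 528.3 -157.8 98
```

```text
t 4.33 pos [ 528.9 -157.5   96.7] yaw -15.45 z [ 0.001 -0.    -1.   ] shift [-0.005  0.005 -0.013] rows>= 0.036541117324108904
J [ 0.19  0.81  0.02  1.91 -0.03  0.42 -1.6 ] F [1.5 0.7 2.9] M [ 0.187 -0.228  0.017] w 51.3 g 8.0
```

Request:
drive_tool --rows "0 0 0.02 0 0 0.015;0 0 0.01 0 0 0.01;0 0 0 0 0 0;0 0 0 0 0 0"

```text
t: 4.67
position: [528.5, -158.4, 93.2]
orientation: [3.1, -0.505, 0.001]
wrist_force: [1.8, -1.8, -0.4]
gripper_width: 50.9
grasp_force: 8.0
```

Request:
drive_tool --rows "0 0 0 0 0 0.03;0 0 0.01 0 0 0.03;0 0 0 0 0 0.02;0 0 0 0 0 0"

```text
t: 5.0
position: [528.0, -158.7, 92.1]
orientation: [3.046, -0.765, -0.0]
wrist_force: [1.4, -2.3, -1.4]
gripper_width: 51.7
grasp_force: 8.0
```

```bash
python3 go.py 528.3 -157.8 98;  python3 - <<'E'
from h import *
T=cams.snapshot("top")["frame"][:,:,::-1];S=cams.snapshot("side")["frame"][:,:,::-1]
c=lambda I,x,y,w,h:cv2.resize(I[y:y+h,x:x+w],(400,600),interpolation=cv2.INTER_CUBIC)
cv2.imwrite("pics/c1.png",np.hstack([c(T,280,164,40,60),c(S,244,200,40,60)]))
E
```

```text
t 5.0 pos [ 528.  -158.7   92.1] yaw -28.19 z [-0.001 -0.001 -1.   ] shift [-0.002 -0.009 -0.059] rows>= 0.14874206621863514
J [ 0.17  0.82  0.07  1.91 -0.13  0.42 -1.73] F [ 1.4 -2.3 -1.4] M [-0.415 -0.225 -0.027] w 51.7 g 8.0
```

View pics/c1.png

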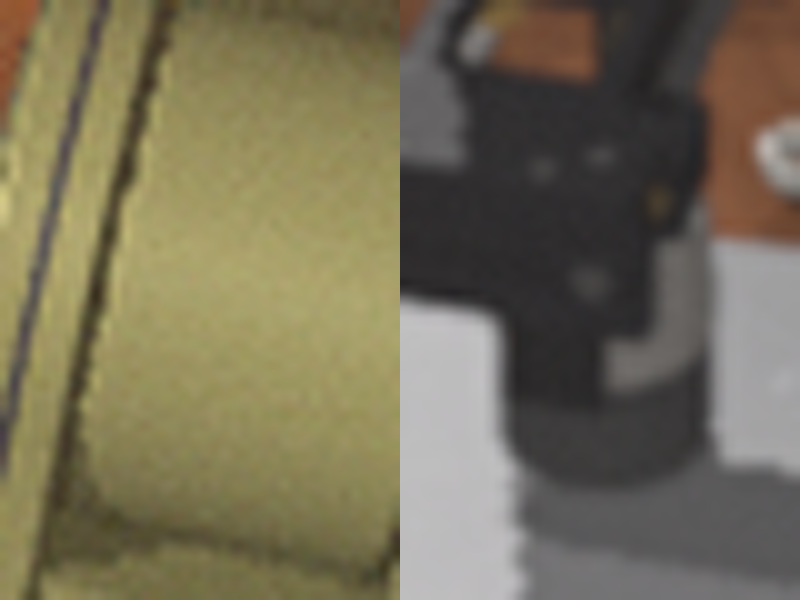

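Pushing force has dropped to about zero and the tool has gone down 6 mm with it, so the tabs seem to be entering. I'll release and look.

Request:
drive_tool --rows "0 0 0 0 0 0;0 0 0 0 0 0;0 0 0 0 0 0;0 0 0 0 0 0;0 0 -0.15 0 0 0;0 0 -0.3 0 0 0;0 0 -0.3 0 0 0;0 0 -0.2 0 0 0;0 0 -0.1 0 0 0" --hand 1

```text
t: 5.85
position: [529.4, -157.8, 200.2]
orientation: [-3.047, 0.764, -0.006]
wrist_force: [0.3, -0.6, -0.3]
gripper_width: 88.5
grasp_force: 0.0
```

Request:
drive_tool --rows "-0.1 0.2 -0.2 0 0 0;-0.1 0.35 -0.1 0 0 0;-0.1 0.35 0 0 0 0;-0.1 0.35 0 0 0 0;-0.1 0.3 0 0 0 0;0 0.2 0 0 0 0;0 0 0 0 0 0;0 0 0 0 0 0"

```text
t: 6.52
position: [400.8, -288.8, 227.1]
orientation: [-3.046, 0.768, 0.001]
wrist_force: [0.6, 0.1, 0.4]
gripper_width: 87.8
grasp_force: 0.0
```

```bash
python3 go.py 528.3 -157.8 98;  python3 - <<'E'
from h import *
T=cams.snapshot("top")["frame"][:,:,::-1];S=cams.snapshot("side")["frame"][:,:,::-1]
c=lambda I,x,y,w,h:cv2.resize(I[y:y+h,x:x+w],(400,600),interpolation=cv2.INTER_CUBIC)
cv2.imwrite("pics/c2.png",np.hstack([c(T,290,164,40,60),c(S,244,200,40,60)]))
E
```

```text
t 6.52 pos [ 400.8 -288.8  227.1] yaw -28.3 z [-0.001  0.001 -1.   ] shift [ 0.503 -1.758  1.291] rows>= 5.5948897916147295
J [ 0.48  0.54  0.08  1.97 -0.07  0.63 -1.46] F [0.6 0.1 0.4] M [ 0.088  0.019 -0.001] w 87.8 g 0.0
```

View pics/c2.png

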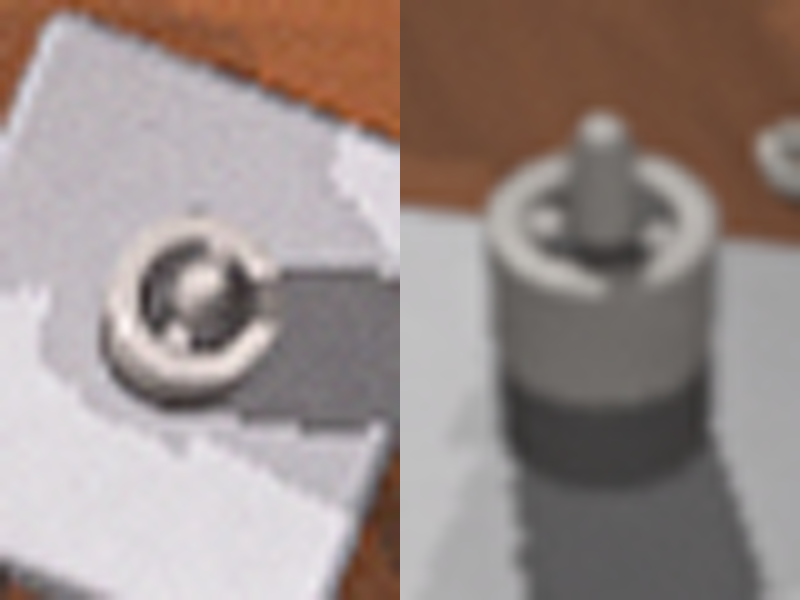

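The collar is home: in the side crop the rim centre (602,225) is now 11.3 px below the pilot tip (600,112). It was 7.8 px before, and those match 25 mm and 17 mm. Next is the plate.

```bash
python3 - <<'E'
from h import *
s=cams.snapshot("top");q=cams.snapshot("side")
print("top rim",ray(s,290+191.5/10-.5,164+304/10-.5,118),"tip",ray(s,290+20.4-.5,164+28.2-.5,140))
print("side rim",ray(q,244+20.3-.5,200+22.5-.5,118),"tip",ray(q,244+20.1-.5,200+11.6-.5,142))
I=np.hstack([cv2.resize(q["frame"][155:195,220:260,::-1],(400,400),interpolation=cv2.INTER_CUBIC)]);cv2.imwrite("pics/p.png",I)
E
python3 go.py 533.5 234 130
```

```text
top rim [ 524.174713   -156.31941491  118.        ] tip [ 526.26103839 -157.52185982  140.        ]
side rim [ 529.20430319 -158.08040837  118.        ] tip [ 530.68972302 -150.19978053  142.        ]
t 6.72 pos [ 402.6 -286.8  227.2] yaw -27.99 z [ 0.     0.001 -1.   ] shift [-1.288 -5.212  0.978] rows>= 13.642931902726469
J [ 0.47  0.54  0.08  1.97 -0.07  0.63 -1.46] F [ 0.2  0.5 -0.1] M [ 0.101 -0.053 -0.009] w 88.1 g 0.0
```

View pics/p.png

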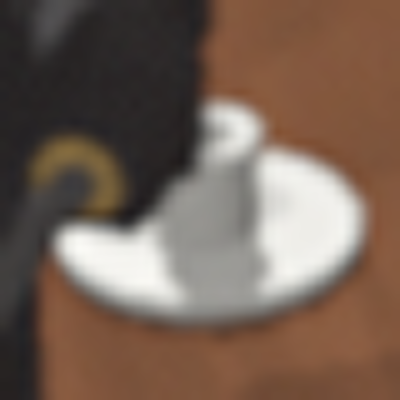

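The picture shows the plate disc centred at about (208,225) in the crop, partly hidden by the hand. That fits the earlier estimate, so I'll go there.

Request:
drive_tool --rows "-0.1 -0.2 0 0 0 0;-0.1 -0.39 0 0 0 0;-0.1 -0.39 0 0 0 0;-0.1 -0.39 0 0 0 0;-0.1 -0.39 0 0 0 0;-0.1 -0.39 0 0 0 0;-0.1 -0.39 0 0 0 0;-0.1 -0.39 0 0 0 0;-0.1 -0.39 0 0 0 0;-0.1 -0.39 0 0 0 0;-0.1 -0.39 0 0 0 0;-0.1 -0.39 0 0 0 0"

```text
t: 7.72
position: [507.3, 167.9, 227.4]
orientation: [-3.048, 0.759, 0.001]
wrist_force: [1.7, 0.3, 0.6]
gripper_width: 88.6
grasp_force: 0.0
```

Request:
drive_tool --rows "-0.05 -0.35 0.1 0 0 0;-0.04 -0.25 0.2 0 0 0;0 -0.12 0.2 0 0 0;0 0 0.2 0 0 0;0 0 0.2 0 0 0;0 0 0.1 0 0 0;0 0 0 0 0 0;0 0 0 0 0 0;0 0 0 0 0 0"

```text
t: 8.47
position: [534.4, 232.2, 128.5]
orientation: [-3.046, 0.764, -0.002]
wrist_force: [0.2, 0.2, 0.2]
gripper_width: 88.0
grasp_force: 0.0
```

```bash
python3 go.py 533.5 234 70
python3 - <<'E'
from h import *
q=cams.snapshot("side"); I=q["frame"][125:215,180:300,::-1]
cv2.imwrite("pics/s2.png",cv2.resize(I,(800,600),interpolation=cv2.INTER_CUBIC))
E
```

```text
t 8.47 pos [534.4 232.2 128.5] yaw -28.15 z [ 0.002  0.001 -1.   ] shift [-0.017 -0.01   0.585] rows>= 1.4641196860652974
J [-0.57  0.79  0.14  1.8  -0.19  0.56 -2.37] F [0.2 0.2 0.2] M [0.058 0.042 0.009] w 88.0 g 0.0
```

View pics/s2.png

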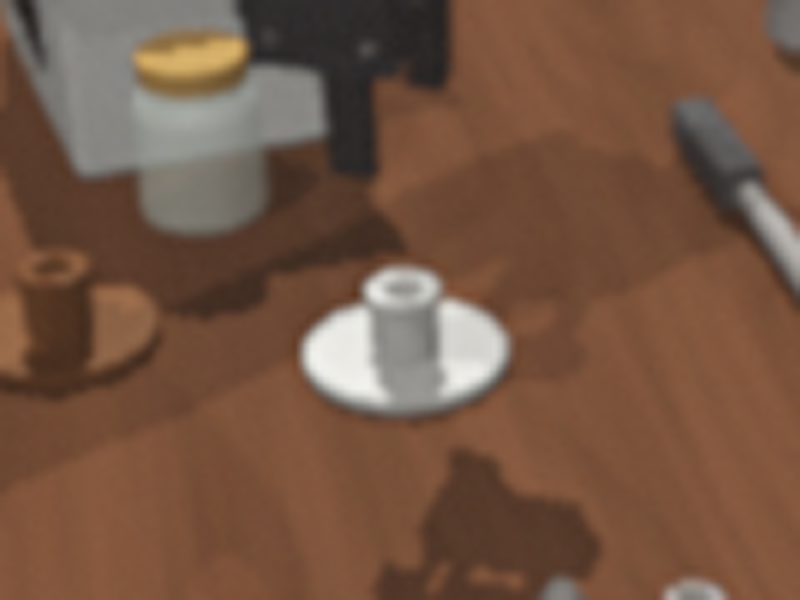

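The boss top is at (402,287) in this crop, and the fingers stand above it at (350–420, 80–170). This agrees with x≈533.5, so I'll go down.

Request:
drive_tool --rows "-0.01 -0.01 0.15 0 0 0;0 0 0.3 0 0 0;0 0 0.3 0 0 0;0 0 0.2 0 0 0;0 0 0.12 0 0 0;0 0 0.06 0 0 0;0 0 0 0 0 0;0 0 0 0 0 0;0 0 0 0 0 0"

```text
t: 9.27
position: [534.5, 233.6, 15.9]
orientation: [-3.046, 0.764, -0.003]
wrist_force: [0.2, 0.3, 0.6]
gripper_width: 88.3
grasp_force: 0.0
```

```bash
python3 go.py 533.5 234 14
```

```text
t 9.27 pos [534.5 233.6  15.9] yaw -28.16 z [ 0.002  0.001 -1.   ] shift [-0.011  0.001  0.019] rows>= 0.0549295865445252
J [-0.54  0.97  0.09  1.83 -0.22  0.34 -2.35] F [0.2 0.3 0.6] M [ 0.052  0.007 -0.045] w 88.3 g 0.0
```

Request:
drive_tool --rows "0 0 0 0 0 0;0 0 0 0 0 0;0 0 0 0 0 0;0 0 0 0 0 0;0 0 0 0 0 0;0 0 0 0 0 0;0 0 0 0 0 0;0 0 0 0 0 0;0 0 0 0 0 0" --hand -1 --force 25

```text
t: 10.02
position: [533.5, 233.4, 14.5]
orientation: [-3.047, 0.764, -0.0]
wrist_force: [0.8, 1.0, -0.4]
gripper_width: 35.3
grasp_force: 25.0
```

```bash
python3 go.py 533.5 234 14
```

```text
t 10.02 pos [533.5 233.4  14.5] yaw -28.16 z [ 0.  0. -1.] shift [-0.003 -0.005  0.005] rows>= 0.018467604669313308
J [-0.54  0.97  0.09  1.83 -0.22  0.34 -2.35] F [ 0.8  1.  -0.4] M [ 0.119 -0.056 -0.015] w 35.3 g 25.0
```

The boss is gripped with the width at 35.3. To centre it along the other axis as well, I'll open, turn 90° and grip again.

Request:
drive_tool --rows "0 0 0 0 0 0;0 0 0 0 0 0;0 0 0 0 0 0;0 0 0 0 0 -0.05;0 0 0 0 0 -0.05;0 0 0 0 0 -0.05;0 0 0 0 0 -0.05;0 0 0 0 0 -0.05;0 0 0 0 0 -0.05;0 0 0 0 0 -0.05;0 0 0 0 0 -0.05;0 0 0 0 0 -0.05" --hand 1

```text
t: 11.02
position: [533.4, 232.9, 14.5]
orientation: [3.06, 0.71, -0.0]
wrist_force: [-0.5, -0.8, 0.5]
gripper_width: 88.2
grasp_force: 0.0
```

Request:
drive_tool --rows "0 0 0 0 0 -0.05;0 0 0 0 0 -0.05;0 0 0 0 0 -0.05;0 0 0 0 0 -0.05;0 0 0 0 0 -0.05;0 0 0 0 0 -0.05;0 0 0 0 0 0;0 0 0 0 0 0;0 0 0 0 0 0"

```text
t: 11.77
position: [533.4, 233.0, 14.5]
orientation: [2.697, 1.61, -0.0]
wrist_force: [0.1, -0.3, -0.7]
gripper_width: 88.2
grasp_force: 0.0
```

```bash
python3 go.py 533.5 233.4 14.5
```

```text
t 11.77 pos [533.4 233.   14.5] yaw 61.68 z [-0. -0. -1.] shift [ 0.004 -0.001 -0.   ] rows>= 0.010216574034213263
J [-0.37  0.97 -0.21  1.82  0.47  0.39 -1.42] F [ 0.1 -0.3 -0.7] M [-0.086 -0.014  0.034] w 88.2 g 0.0
```

Request:
drive_tool --rows "0 0 0 0 0 0;0 0 0 0 0 0;0 0 0 0 0 0;0 0 0 0 0 0;0 0 0 0 0 0;0 0 0 0 0 0;0 0 0 0 0 0;0 0 0 0 0 0;0 0 0 0 0 0" --hand -1

```text
t: 12.52
position: [533.6, 233.1, 14.5]
orientation: [2.695, 1.614, 0.0]
wrist_force: [0.7, 0.4, -0.8]
gripper_width: 35.2
grasp_force: 25.0
```

```bash
python3 go.py 533.5 233.4 14.5
```

```text
t 12.52 pos [533.6 233.1  14.5] yaw 61.82 z [ 0. -0. -1.] shift [ 0.002 -0.002  0.   ] rows>= 0.00754425042430946
J [-0.37  0.97 -0.21  1.82  0.47  0.39 -1.42] F [ 0.7  0.4 -0.8] M [-0.069 -0.074  0.023] w 35.2 g 25.0
```

Request:
drive_tool --rows "0 0 -0.1 0 0 0;0 0 -0.25 0 0 0;0 0 -0.3 0 0 0;0 0 -0.3 0 0 0;0 0 -0.3 0 0 0;0 0 -0.3 0 0 0;0 0 -0.15 0 0 0;0 0 0 0 0 0"

```text
t: 13.18
position: [535.1, 234.3, 188.6]
orientation: [2.695, 1.614, 0.011]
wrist_force: [-0.1, 0.7, -2.8]
gripper_width: 35.3
grasp_force: 25.0
```

Request:
drive_tool --rows "-0.15 0.08 0 0 0 0;-0.25 0.13 0 0 0 0;-0.3 0.15 0 0 0 0;-0.3 0.15 0 0 0 0;-0.3 0.15 0 0 0 0;-0.3 0.16 0 0 0 0;-0.3 0.16 0 0 0 0;-0.3 0.16 0 0 0 0;-0.3 0.16 0 0 0 0;-0.3 0.16 0 0 0 0;-0.25 0.13 0 0 0 0;-0.2 0.11 0 0 0 0"

```text
t: 14.18
position: [527.9, -136.8, 183.1]
orientation: [-2.696, -1.61, 0.006]
wrist_force: [-0.1, 0.1, -3.4]
gripper_width: 35.0
grasp_force: 25.0
```

Request:
drive_tool --rows "-0.13 0.06 0 0 0 0;-0.08 0.04 0 0 0 0;0 0 0 0 0 0;0 0 0 0 0 0;0 0 0 0 0 0;0 0 0 0 0 0"

```text
t: 14.68
position: [529.0, -154.8, 184.5]
orientation: [-2.692, -1.618, -0.001]
wrist_force: [0.1, -0.3, -2.7]
gripper_width: 35.2
grasp_force: 25.0
```

```bash
python3 go.py 527.8 -158.5 162
```

```text
t 14.68 pos [ 529.  -154.8  184.5] yaw 62.0 z [-0.     0.001 -1.   ] shift [-0.038  0.007  0.225] rows>= 0.570671968673311
J [ 0.46  0.69 -0.43  1.84  0.42  0.7  -0.7 ] F [ 0.1 -0.3 -2.7] M [-0.05  -0.047 -0.01 ] w 35.2 g 25.0
```

Request:
drive_tool --rows "-0.02 0 0.1 0 0 0;-0.02 0.01 0.1 0 0 0;0 0 0.03 0 0 0;0 0 0 0 0 0;0 0 0 0 0 0;0 0 0 0 0 0"

```text
t: 15.18
position: [528.0, -160.6, 161.5]
orientation: [2.695, 1.614, 0.0]
wrist_force: [0.9, 0.5, -3.2]
gripper_width: 35.3
grasp_force: 25.0
```

```bash
python3 go.py 527.8 -158.5 150
python3 - <<'E'
from h import *
q=cams.snapshot("side"); I=q["frame"][180:270,200:320,::-1]
cv2.imwrite("pics/s3.png",cv2.resize(I,(800,600),interpolation=cv2.INTER_CUBIC))
E
```

```text
t 15.18 pos [ 528.  -160.6  161.5] yaw 61.85 z [ 0.  0. -1.] shift [ 0.018 -0.011  0.115] rows>= 0.2932961527074895
J [ 0.45  0.72 -0.4   1.86  0.44  0.65 -0.71] F [ 0.9  0.5 -3.2] M [-0.038 -0.041  0.051] w 35.3 g 25.0
```

View pics/s3.png

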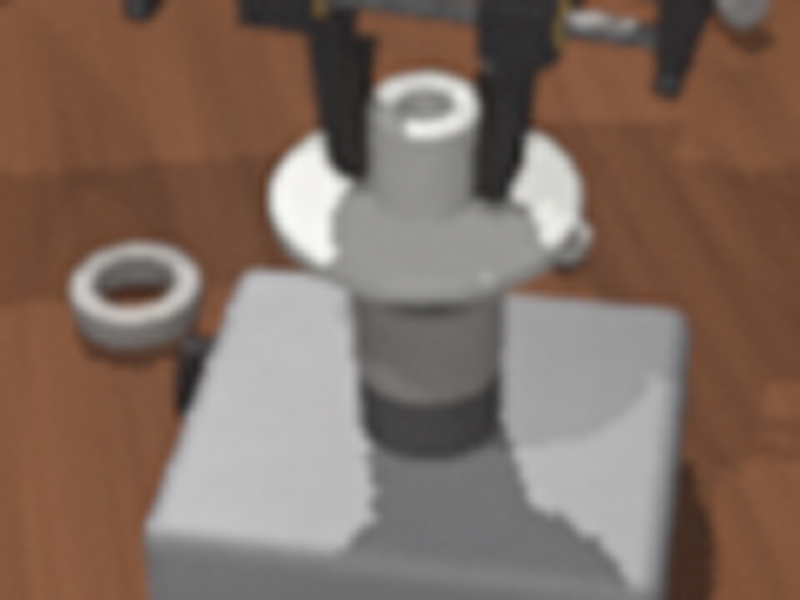

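The plate is level above the pilot, centred at column 426 against 431 for the collar, about 1–1.5 mm off. That is within the cone's capture, so I'll lower it.

Request:
drive_tool --rows "0.02 0 0 0 0 0;0 0 0.03 0 0 0;0 0 0.03 0 0 0;0 0 0.03 0 0 0;0 0 0.03 0 0 0;0 0 0 0 0 0;0 0 0 0 0 0"

```text
t: 15.82
position: [528.5, -159.0, 149.2]
orientation: [-2.695, -1.614, 0.001]
wrist_force: [0.1, 0.2, -2.2]
gripper_width: 35.4
grasp_force: 25.0
```

```bash
python3 go.py 528.5 -158.7 134
```

```text
t 15.82 pos [ 528.5 -159.   149.2] yaw 61.84 z [-0.001  0.    -1.   ] shift [ 0.003 -0.002  0.152] rows>= 0.38062190550771885
J [ 0.44  0.74 -0.39  1.86  0.46  0.62 -0.72] F [ 0.1  0.2 -2.2] M [-0.076 -0.069 -0.019] w 35.4 g 25.0
```

Request:
drive_tool --rows "0 0 0.03 0 0 0;0 0 0.03 0 0 0;0 0 0.03 0 0 0;0 0 0.03 0 0 0;0 0 0.02 0 0 0;0 0 0.02 0 0 0;0 0 0 0 0 0;0 0 0 0 0 0;0 0 0 0 0 0"

```text
t: 16.57
position: [528.8, -159.0, 133.6]
orientation: [2.695, 1.614, 0.0]
wrist_force: [0.2, -0.2, -2.0]
gripper_width: 34.9
grasp_force: 25.0
```

```bash
python3 go.py 528.5 -158.7 132.5
```

```text
t 16.57 pos [ 528.8 -159.   133.6] yaw 61.84 z [ 0. -0. -1.] shift [ 0.002 -0.004  0.011] rows>= 0.029760884810635675
J [ 0.43  0.77 -0.37  1.88  0.47  0.59 -0.74] F [ 0.2 -0.2 -2. ] M [-0.05   0.013 -0.046] w 34.9 g 25.0
```

About 1 mm is left, so I'll touch down, release and lift straight up.

Request:
drive_tool --rows "0 0 0.01 0 0 0;0 0 0.005 0 0 0;0 0 0 0 0 0;0 0 0 0 0 0;0 0 0 0 0 0"

```text
t: 16.98
position: [529.0, -159.1, 132.5]
orientation: [2.695, 1.614, 0.001]
wrist_force: [-1.1, 0.4, 4.0]
gripper_width: 35.4
grasp_force: 25.0
```

Request:
drive_tool --rows "0 0 0 0 0 0;0 0 0 0 0 0;0 0 0 0 0 0;0 0 0 0 0 0;0 0 0 0 0 0;0 0 -0.1 0 0 0;0 0 -0.2 0 0 0;0 0 -0.3 0 0 0;0 0 -0.3 0 0 0;0 0 -0.2 0 0 0;0 0 0 0 0 0;0 0 0 0 0 0" --hand 1

```text
t: 17.98
position: [529.3, -159.2, 243.5]
orientation: [2.693, 1.613, 0.003]
wrist_force: [-0.6, -0.6, 0.2]
gripper_width: 88.0
grasp_force: 0.0
```

```bash
python3 go.py 528.5 -158.7 132.5
python3 - <<'E'
from h import *
q=cams.snapshot("side"); I=q["frame"][180:270,200:320,::-1]
cv2.imwrite("pics/s4.png",cv2.resize(I,(800,600),interpolation=cv2.INTER_CUBIC))
print("expected boss top, disc top, collar base (crop px):",[((np.array(proj(q,[528.5,-158.7,z]))-[200,180])*6.667).round() for z in(160,126,85)])
E
```

```text
t 17.98 pos [ 529.3 -159.2  243.5] yaw 61.83 z [ 0.003 -0.001 -1.   ] shift [-0.    -0.013  1.11 ] rows>= 2.7757017238631865
J [ 0.49  0.61 -0.47  1.77  0.36  0.84 -0.64] F [-0.6 -0.6  0.2] M [-0.043 -0.062  0.034] w 88.0 g 0.0
expected boss top, disc top, collar base (crop px): [array([423., 178.]), array([423., 262.]), array([425., 359.])]
```

View pics/s4.png

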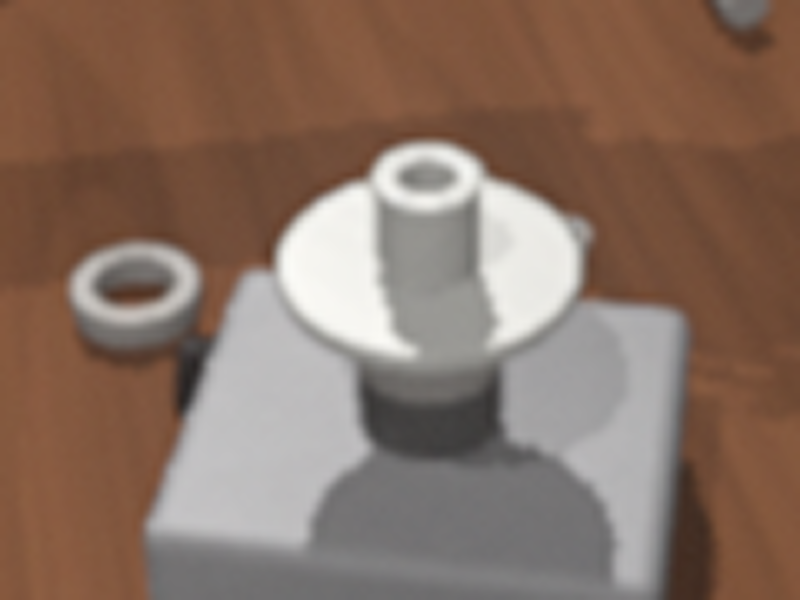

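The plate lies flat with its boss up. The boss top is at (428,176) against an expected (423,178), and the disc centre at (428,265) against (423,262), so it is down on the collar. The gripper is clear.

```bash
python3 -c "
from workcell import hand_in
print(hand_in())"
```

```text
the job is handed in; nothing more can be done
None
```

The collar is home in its keyways, the lap plate lies flat on it boss up, and I handed the job in at about 18 s of the 54 s allowed; the hand-in returned no verdict.

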